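Unclip the snack box lid and nest it on its match

ROBOT

A 6-joint arm with a two-finger parallel gripper is mounted at the origin on the work surface. World frame = base frame: x ahead of the robot, y to its left, z up, the work surface at z = 0. Lengths are in m, angles in rad, forces in N, time in s.
With the tool pointing down it reaches from about 0.35 to 1 m from the base axis. Payload 7.1 kg.
Tool frame: the origin (TCP) lies at the very end of the fingers, on their centre line; the grasp point (between the pads) lies 19 mm behind it; z points along the fingers, y is the direction in which the jaws open and shut (so a half turn about z gives the same grasp; the last joint's range is limited). The gripper opens to 85 mm and grips with 20 to 120 N. Pads are 22 mm wide; open, the fingers measure 114 mm over their backs; the gripper's body (76 mm by 85 mm) begins 54 mm behind the grasp point. The pads swing forward as they close: fully open they stand 13 mm farther back than shut.
Start: joints at [-1.226, 0.423, 1.63, -0, 1.089, -0.019], TCP at [0.222, -0.584, 0.231] pointing down, gripper open.
Joint ranges: [-3, 3], [-0.9, 2.11], [0.09, 2.58], [-1.31, 4.45], [0.11, 2.69], [-2.54, 2.54]. Speed limits (rad/s): [2.39, 2.39, 3.01, 3.14, 3.14, 3.14].

INTERFACE

Orientations are given as a unit quaternion [x, y, z, w].
In Python, from cell import manip, optics gives the robot as it stands. The module is installed in compiled form; this text tells all that it offers.
- The arm moves only by the tool move_arm, never from a script. Its arguments are lists of equal length, an entry for each row: "turn": the turn, a rotation vector about the tool's x, y, z in degrees, a list of three; "dp": the shift along the tool's x, y, z in m, a list of three; "gripper": the opening, from 0 (shut) to 1 (fully open). In form: {"turn": [[rx, ry, rz], ...], "dp": [[tx, ty, tz], ...], "gripper": [gripper, ...]}. A call has exactly 5 rows; each row is the pose to reach, as a shift and turn from the pose measured when the call began, along the tool's axes at that moment; what a row does not reach only later rows make up. A row lasts 1/10 s, in which the tool goes at most 50 mm and 8.59 degrees, less where a joint would pass 70% of its speed; a pose out of reach is approached as far as the arm can. A call with a gripper value outside its range is refused whole. The fingers move at their own pace and stop on an object; "squeeze" is the grip in N (left out, the last holds). Time passes only in rows, so rows that repeat a pose let the fingers close, or fill a call up. It gives the time, the measured TCP pose, the force and the opening at its end, in the units of the state.
- manip.read_state(): the state, without advancing time (a new reading comes with each control period).
- optics.grab_frame(name): name is "scene" or "top"; returns the picture (400x640x3 uint8, blue, green, red); there is no depth.
- optics.calibration(name): a dict with "camera_matrix" (3x3 intrinsics, pixels), "position" and "orientation" of the camera in the world. Camera axes: x right, y up, looking along -z (the intrinsics and any distortion apply to the point x, -y, -z); pixel columns grow to the right and rows downward; lengths in m; the calibration is good to about 2 mm. A picture is of the moment at which its call begins. calibration takes no time and is no camera call.
- manip.job_done(): hands the job in, once; it reports no verdict.
The state is a dict: "time_s": time; "q": joint angles; "qd": joint speeds; "joint_torque": joint torques, N m; "ee_pos": TCP position; "orientation": TCP orientation; "force": force on the tool from outside, world axes, zero at the start; "moment": the same for the moment, N m; "finger_gap": opening from 0.0 (shut) to 1.0 (fully open).
Only numpy, scipy, OpenCV 4.12 (cv2) and the standard library are available. Lean on these libraries where they do the work, as an engineer would, in place of code of your own. Each camera call takes 0.05 s, during which the arm holds its last target.

TASK

Open the snack box that leans in the tilt-out tray: press the two tabs on its lid together to unclip it, draw the lid off, and nest it, tabs up and lengthways alike, squarely on the matching lid lying on the bench, not on the round or the square one. Lower it into place before letting go, rather than dropping it, and do not disturb anything else on the bench.

Things in the scene. Friction and masses are not known exactly. Their poses are not given: they have to be found in the camera images.
- lid_grip (a point): Clipped-on lid of the snack box: cream plate 100 (x) x 134 (y) x 5 mm with two upright teal tabs. Point midway between the tabs, 22 mm above the plate's underside. Axes: x = the line along which the tabs face and close (up the slope), y = long side, z = out of the lid (leaning 28 degrees from vertical to the unit's front, its -x). About 0.15 kg; press, pull off and carry it by the tabs.
- lid_base (a point): Same lid, same axes: centre of the plate's underside. Below it, on each x side, a 40 mm long stem (inner face at x = 32 mm) ends in a hook under the box's rim; stems and two end ribs (at y = +-56 mm) reach 11 mm down, ribs with 2 mm play in the box. With tabs kept pressed, draw the lid straight out along its z for 15 mm or more.
- tab_low (a joint): Inward travel of the lid's lower tab (-x side), m: 0 relaxed and hooked, 0.008 fully pressed; unhooked from 0.006. Spring: 2.8 N to start, 8.4 N at the stop. Springs back when let go. Tab: upright wall 50 mm long in y, 5 mm thick, outer face 18 mm from lid_grip along x, top 12 mm above lid_grip.
- tab_high (a joint): The same for the upper tab (+x side), its mirror image. Each tab's flat foot lies on the plate from 13 to 36 mm from the middle, its top 13.5 mm below lid_grip (along z): fingertips must stay above the feet. Relaxed, the tabs measure 36 mm over their outer faces; fully pressed, 20 mm.
- box_mouth (a point): Centre of the mouth of the teal snack box (130 x 96 x 50 mm), fixed in a white and clear acrylic tilt-out tray unit (170 mm wide); at the underside of the closed lid, 92 mm above the bench. Axes are the upright unit's: x from its low front to its high back, z vertical. The whole unit stays below the plane of the lid.
- spare_seat (a point): The matching lid, same shape and colours but tabs rigid, level on the bench, tabs up, 0.2 kg, loose. Point midway between its tabs at their tops, 45 mm above the bench: the centre of the upper lid's underside rests here, either way round. x across tabs, y long side. Its tabs' outer faces are at x = +-18 mm; the upper stems straddle them (at +-32 mm, +-24 while pressed).
- round_center (a point): A round cream lid, 108 mm across, with a teal knob, 44 mm tall, which does not match. Point on its axis 20 mm above the bench.
- square_center (a point): A square cream lid, 108 x 108 mm, with a teal bridge handle, 49 mm tall, which does not match. Point on its axis 20 mm above the bench.
- jar_center (a point): Cork-topped glass jar, 84 mm across, 116 mm tall; point on its axis 55 mm up.
- planter_center (a point): White cloud-shaped ceramic planter, about 60 x 150 mm, plant to 120 mm high; point at its centre 30 mm up.
- remote_center (a point): Black aircon remote, 50 x 165 x 20 mm, lying flat; its centre.
- coaster_center (a point): Round aluminium coaster, 96 mm across, 7 mm thick; its centre.
There are look-alikes about, which are no part of the job. Leave any blue or yellow look-alike of the part that bears spare_seat alone.

How it is judged:
On the way, in this order (a step that is already met when the one before it is completed fails the run):
1. both tabs are pressed in by more than 4 mm while the lid is still on the box (value of joint each of tab_low, tab_high above 0.004 m and distance between lid_base and box_mouth below 0.012 m), for 0.05 s.
2. the lid is off the box, more than 60 mm from its mouth (distance between lid_base and box_mouth above 0.06 m), for 0.1 s.
3. the lid is lowered to within 12 mm of its seat on the matching lid while the fingers still hold it (horizontal distance between lid_base and spare_seat below 0.018 m and z of lid_base in the frame of spare_seat between -0.006 and 0.012 m and contact force between the fingers and lid above 0.5 N), for 0.05 s.
At the end, for the whole second after the job is handed in: The lid rests level on the matching lid's tabs, tabs up, centred within 13 mm, lengthways alike within 0.2 rad (either way round), plate within 4 mm of its seat height, both tabs sprung back (under 2 mm), at rest and let go; the matching lid still lies level on the bench (horizontal distance between lid_base and spare_seat below 0.013 m and z of lid_base in the frame of spare_seat between -0.004 and 0.004 m and angle between the y axis of lid_base and the y axis of spare_seat, either way round below 0.2 rad and angle between each of lid_base, spare_seat's own z axis and vertical below 0.08 rad and height (world z) of spare_seat below 0.05 m and value of joint each of tab_low, tab_high below 0.002 m and linear speed of lid below 0.02 m/s); the robot touches nothing.
It fails at once if another object on the bench (round or square lid, jar, planter, remote, coaster) is moved by more than 25 mm (distance of any of round_center, square_center, jar_center, planter_center, remote_center, coaster_center from where it was at the start of the episode above 0.025 m).
It fails at once if the matching lid is moved by more than 40 mm (distance of spare_seat from where it was at the start of the episode above 0.04 m).
It also fails if it takes over 42 s, if anything falls off the work surface, if the arm or the gripper's body presses on something with over 40 N, if the wrist force passes 120 N, or if a joint passes its speed limit or range.

## Working session

There is one attempt and no reset: what is moved stays moved. The work goes in short steps, Python scripts to look and compute and a tool call to move; the robot and the scene stay as the last step left them, time stands still between calls to the robot, and variables do not carry over. Pictures are saved under pics/ and viewed, and the job is handed in when it is done.

Besides the shell and the picture viewer there is one more tool, called after "Emit:" by a JSON object that holds its "fn" and its "kwargs", one argument or row to a line. move_arm: Moves the arm, as the interface text tells. Its arguments: {"type":"object","properties":{"turn":{"type":"array"},"dp":{"type":"array"},"gripper":{"type":"array"},"squeeze":{"type":"number"}},"required":["turn","dp","gripper"]}

```bash
mkdir -p pics
python3 - <<'E'
from cell import manip, optics
import cv2
for n in ("scene","top"):
    im=optics.grab_frame(n); cv2.imwrite(f"pics/{n}0.png",im)
    c=optics.calibration(n); print(n,c)
s=manip.read_state(); print({k:s[k] for k in("time_s","ee_pos","orientation","force","finger_gap")})
E
```

```text
scene {'camera_matrix': array([[429.99953419,   0.        , 322.96795921],
       [  0.        , 429.99953419, 195.8280522 ],
       [  0.        ,   0.        ,   1.        ]]), 'position': array([0.91081157, 0.49868942, 0.89154324]), 'orientation': array([0.10364506, 0.33753101, 0.88968267, 0.28947413])}
top {'camera_matrix': array([[482.45590445,   0.        , 319.81655315],
       [  0.        , 482.45590445, 203.04416302],
       [  0.        ,   0.        ,   1.        ]]), 'position': array([ 0.40548884, -0.09788554,  1.19916394]), 'orientation': array([ 0.03489009, -0.03021072, -0.70608948,  0.70661704])}
{'time_s': 0.1, 'ee_pos': array([ 0.22221359, -0.58362402,  0.23060855]), 'orientation': array([ 9.83505202e-01,  1.80878438e-01, -1.38746353e-04, -6.99347054e-04]), 'force': array([-0.64450594,  0.28754071, -0.5391829 ]), 'finger_gap': 0.9980460653610101}
```

View pics/scene0.png

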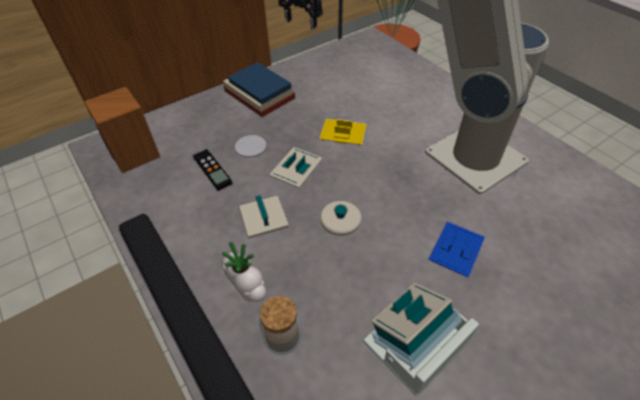

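View pics/top0.png

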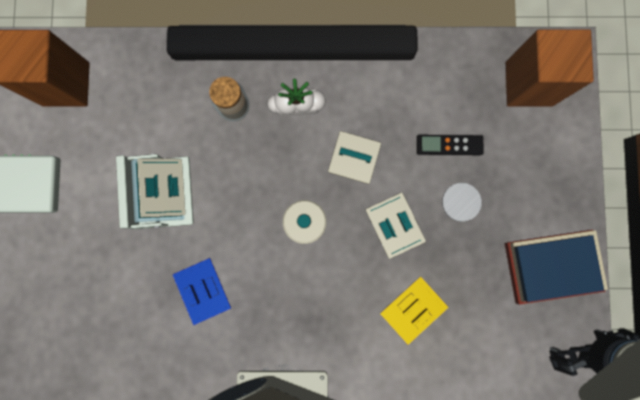

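Run:
```python
import cv2,numpy as np
t=cv2.imread("pics/top0.png"); s=cv2.imread("pics/scene0.png")
R=lambda im,x,y,w,h,k:cv2.resize(im[y:y+h,x:x+w],None,fx=k,fy=k,interpolation=cv2.INTER_CUBIC)
a=np.hstack([R(t,105,140,100,100,4),R(t,350,180,100,100,4)])
cv2.imwrite("pics/c_top.png",a)
cv2.imwrite("pics/c_sc.png",np.hstack([R(s,355,270,130,120,4),R(s,260,135,70,120,4)]))
```

```text
(no output)
```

View pics/c_top.png

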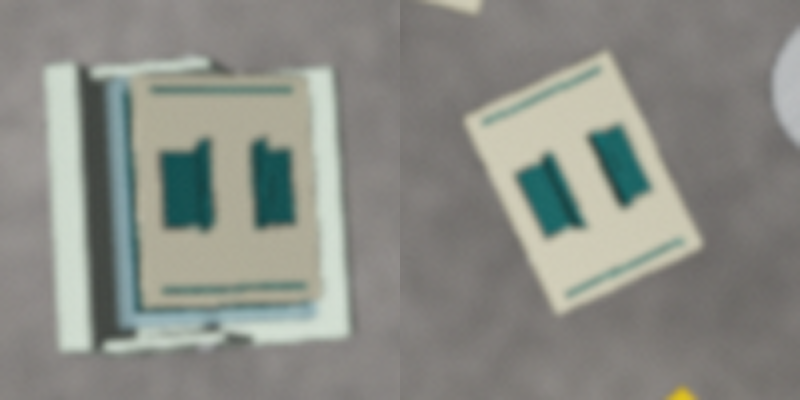

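View pics/c_sc.png

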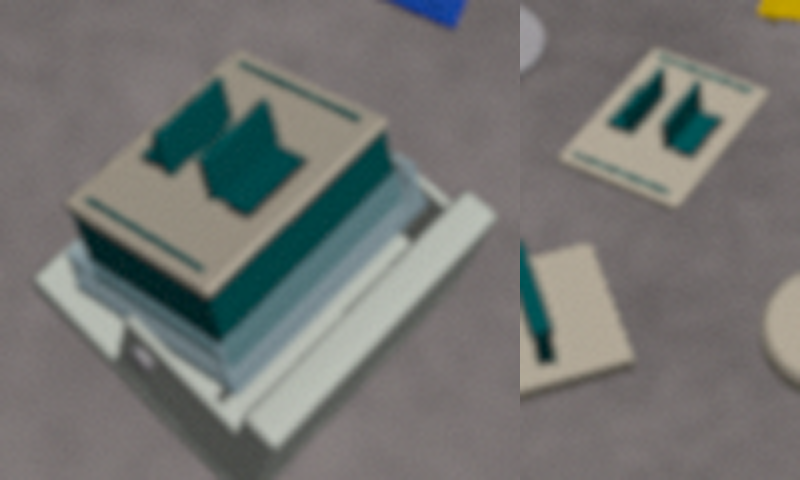

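```bash
cat > h.py <<'E'
import cv2,numpy as np
from cell import manip,optics
from scipy.spatial.transform import Rotation as Ro
C={n:optics.calibration(n) for n in("scene","top")}
def ray(n,p):
    c=C[n];K=c["camera_matrix"]
    d=np.array([(p[0]-K[0,2])/K[0,0],-(p[1]-K[1,2])/K[1,1],-1])
    d=Ro.from_quat(c["orientation"]).apply(d); return c["position"],d/np.linalg.norm(d)
def plane(n,p,z):
    o,d=ray(n,p); return o+d*(z-o[2])/d[2]
def planeg(n,p,q,nn):
    o,d=ray(n,p); return o+d*np.dot(q-o,nn)/np.dot(d,nn)
def tri(p,q):
    o1,d1=ray("top",p);o2,d2=ray("scene",q)
    t=np.linalg.lstsq(np.stack([d1,-d2],1),o2-o1,rcond=None)[0]
    a=o1+t[0]*d1;b=o2+t[1]*d2; return (a+b)/2,np.linalg.norm(a-b)
def proj(n,X):
    c=C[n];K=c["camera_matrix"]
    v=Ro.from_quat(c["orientation"]).inv().apply(np.asarray(X)-c["position"])
    return np.array([K[0,0]*v[0]/-v[2]+K[0,2],K[1,1]*-v[1]/-v[2]+K[1,2]])
E
python3 - <<'E'
from h import *
for n,seeds in(("top",[(140,165),(375,215),]),("scene",[(400,300),(285,178)])):
    im=cv2.imread(f"pics/{n}0.png")
    hsv=cv2.cvtColor(im,cv2.COLOR_BGR2HSV)
    b,g,r=[im[...,i].astype(int) for i in range(3)]
    cream=((r-b>12)&(r>110)).astype(np.uint8)
    for (x,y) in ([(152,165),(375,212)] if n=="top" else [(428,345-55),(285,175)]):
        print(n,(x,y),im[y,x],hsv[y,x])
    k,l,st,ce=cv2.connectedComponentsWithStats(cream)
    for i in range(1,k):
        if 300<st[i,4]<6000:
            m=(l==i).astype(np.uint8)
            cs,_=cv2.findContours(m,cv2.RETR_EXTERNAL,cv2.CHAIN_APPROX_NONE)
            c=max(cs,key=cv2.contourArea);hu=cv2.convexHull(c)
            ap=cv2.approxPolyN(hu,4,ensure_convex=True) if hasattr(cv2,"approxPolyN") else None
            print(n,st[i],ce[i].round(1),None if ap is None else ap.reshape(-1,2).tolist())
E
```

```text
top (152, 165) [152 172 175] [ 26  34 175]
top (375, 212) [181 202 206] [ 25  31 206]
top [   0    0   52   27 1047] [27.5 11.2] [[52, 0], [50, 25], [0, 26], [0, 0]]
top [   0   28   49   54 2485] [22.9 54.7] [[48, 28], [45, 81], [0, 81], [0, 28]]
top [ 537   28   58   56 2992] [565.5  54.7] [[592, 28], [595, 83], [539, 81], [536, 28]]
top [208  75  32  32 807] [223.7  90.8] [[239, 78], [239, 109], [208, 104], [208, 72]]
top [ 328  131   53   53 1657] [354.  157.5] [[382, 142], [369, 184], [327, 172], [339, 130]]
top [ 138  158   47   58 1706] [160.6 186.9] [[185, 214], [140, 216], [137, 159], [181, 157]]
top [ 605  169   24   78 1174] [615.9 207.2] [[624, 169], [628, 246], [608, 246], [603, 169]]
top [ 366  192   60   67 1712] [395.3 225.3] [[426, 242], [388, 259], [364, 208], [402, 191]]
top [ 282  200   45   44 1355] [304.1 221.7] [[329, 212], [314, 272], [275, 220], [301, 194]]
top [513 229  96  65 755] [570.1 246.2] [[609, 291], [598, 293], [505, 241], [596, 228]]
top [608 248  23  40 543] [619.  266.6] [[628, 249], [631, 287], [610, 287], [608, 248]]
top [ 379  275   71   71 26
[... 743 characters left out ...]
140, 107], [97, 123], [84, 101], [125, 87]]
scene [318 117  50  30 988] [343.  131.5] [[369, 120], [362, 148], [317, 140], [324, 117]]
scene [ 426  132  103   60 1842] [476.5 163.7] [[539, 154], [481, 193], [424, 149], [455, 132]]
scene [269 147  53  40 747] [294.8 168.5] [[323, 157], [299, 187], [267, 175], [292, 146]]
scene [ 239  195   50   42 1205] [262.8 216. ] [[289, 225], [247, 237], [238, 205], [277, 194]]
scene [320 200  42  33 919] [340.6 217.5] [[371, 213], [342, 243], [316, 217], [334, 194]]
scene [ 371  282   81   62 1441] [411.3 314.6] [[452, 300], [407, 343], [370, 320], [415, 281]]
scene [ 259  294   38   36 1025] [277.6 311.5] [[303, 311], [274, 339], [251, 306], [282, 290]]
```

```bash
cat >> h.py <<'E'
def quad(im,box,k=4):
    x0,y0,x1,y1=box
    a=cv2.resize(im[y0:y1,x0:x1],None,fx=k,fy=k,interpolation=cv2.INTER_CUBIC).astype(int)
    m=((a[...,2]-a[...,0]>11)&(a[...,2]>100)).astype(np.uint8)
    kk,l,st,_=cv2.connectedComponentsWithStats(m); i=1+np.argmax(st[1:,4]); m=(l==i).astype(np.uint8)
    cs,_=cv2.findContours(m,cv2.RETR_EXTERNAL,cv2.CHAIN_APPROX_NONE)
    c=max(cs,key=cv2.contourArea).reshape(-1,2).astype(np.float32)
    q=cv2.approxPolyN(cv2.convexHull(c.astype(np.int32)),4,ensure_convex=True).reshape(-1,2).astype(float)
    L=[]
    for i in range(4):
        p,r=q[i],q[(i+1)%4]; u=(r-p)/np.linalg.norm(r-p); nrm=np.array([-u[1],u[0]])
        s=(c-p)@u; d=(c-p)@nrm; ok=(s>.15*np.linalg.norm(r-p))&(s<.85*np.linalg.norm(r-p))&(abs(d)<8)
        vx,vy,cx,cy=cv2.fitLine(c[ok],cv2.DIST_HUBER,0,.01,.01).ravel(); L.append((np.array([-vy,vx]),-vy*cx+vx*cy))
    out=[]
    for i in range(4):
        a,b=L[i-1],L[i]; out.append(np.linalg.solve(np.stack([a[0],b[0]]),[a[1],b[1]]))
    return (np.array(out)+.5)/k-.5+np.array([x0,y0])
E
python3 - <<'E'
from h import *
t=cv2.imread("pics/top0.png");s=cv2.imread("pics/scene0.png")
bt=quad(t,(125,150,200,225));bs=quad(s,(360,275,465,350))
st=quad(t,(358,185,432,265));ss=quad(s,(262,143,328,190))
print(bt.round(1).tolist(),bs.round(1).tolist());print(st.round(1).tolist(),ss.round(1).tolist())
for n,q in(("top",st),("scene",ss)):
    P=np.array([plane(n,p,.016) for p in q]);print(n,P[:,:2].round(4).tolist(),P.mean(0).round(4),[round(np.linalg.norm(P[i]-P[i-1]),4) for i in range(4)],[round(float(np.degrees(np.arctan2(*(P[i]-P[i-1])[1::-1]))),1) for i in range(4)])
best=None
for r in range(4):
    for o in(1,-1):
        q=np.roll(bs[::o],r,0);R=[tri(a,b) for a,b in zip(bt,q)];e=sum(x[1] for x in R)
        if best is None or e<best[0]:best=(e,np.array([x[0] for x in R]),[x[1] for x in R])
P=best[1];print(P.round(4).tolist(),np.round(best[2],4));print(P.mean(0),[round(np.linalg.norm(P[i]-P[i-1]),4) for i in range(4)])
nn=np.cross(P[2]-P[0],P[3]-P[1]);nn/=np.linalg.norm(nn);nn*=np.sign(nn[2]);print("n",nn,"tilt",np.degrees(np.arccos(nn[2])))
for i in range(4):print((P[i]-P[i-1]).round(4))
E
```

```text
[[184.8, 214.2], [140.9, 216.2], [137.5, 158.4], [181.2, 158.3]] [[452.4, 299.4], [406.6, 343.4], [369.9, 320.2], [414.0, 281.4]]
[[426.3, 241.6], [388.4, 259.4], [364.3, 208.5], [402.0, 191.2]] [[322.9, 157.3], [298.8, 187.6], [267.4, 174.5], [292.9, 146.1]]
top [[0.4204, -0.3501], [0.3771, -0.2572], [0.5014, -0.1994], [0.5441, -0.2927]] [ 0.4608 -0.2748  0.016 ] [np.float64(0.1364), np.float64(0.1025), np.float64(0.1371), np.float64(0.1026)] [-155.1, 114.9, 24.9, -65.4]
scene [[0.3794, -0.2546], [0.5038, -0.196], [0.5477, -0.291], [0.4239, -0.348]] [ 0.4637 -0.2724  0.016 ] [np.float64(0.1034), np.float64(0.1375), np.float64(0.1046), np.float64(0.1363)] [115.5, 25.2, -65.2, -155.3]
[[0.4831, 0.2252, 0.0748], [0.4745, 0.3127, 0.119], [0.6069, 0.325, 0.1174], [0.616, 0.2374, 0.0741]] [0.0007 0.0025 0.001  0.001 ]
[0.54514428 0.27507626 0.09630577] [np.float64(0.1334), np.float64(0.0983), np.float64(0.133), np.float64(0.0981)]
n [ 0.04890172 -0.44251198  0.89542826] tilt 26.43650826692006
[-0.1329 -0.0122  0.0008]
[-0.0086  0.0874  0.0441]
[ 0.1324  0.0123 -0.0016]
[ 0.0091 -0.0876 -0.0433]
```

```bash
cat >> h.py <<'E'
yb=np.radians(5.4);tl=np.radians(28)
nb=np.array([np.sin(tl)*np.sin(yb),-np.sin(tl)*np.cos(yb),np.cos(tl)])
lx=np.array([np.cos(yb),np.sin(yb),0])
base=np.array([.5451,.2751,.0963])-.005*nb
grip=base+.022*nb
def Rg(sgn=1):
    z=-nb;x=sgn*lx;return Ro.from_matrix(np.stack([x,np.cross(z,x),z],1))
ys=np.radians(25.1);seat=np.array([.4622,-.2736,.045])
def Rs(sgn=1):
    z=np.array([0,0,-1.]);x=sgn*np.array([np.cos(ys),np.sin(ys),0]);return Ro.from_matrix(np.stack([x,np.cross(z,x),z],1))
def rel(pos,R):
    s=manip.read_state();R0=Ro.from_quat(s["orientation"]);d=R0.inv()
    print("t",round(s["time_s"],2),"pos",s["ee_pos"].round(4),"gap",round(s["finger_gap"],3),"F",np.round(s["force"],1),"q",np.round(s["q"],2))
    print(" turn",np.degrees((d*R).as_rotvec()).round(2).tolist(),"dp",d.apply(pos-s["ee_pos"]).round(4).tolist())
E
python3 - <<'E'
from h import *
s=manip.read_state();q=s["q"]
R0=Ro.from_quat(s["orientation"])
F=lambda q,K:Ro.from_euler('z',q[0])*Ro.from_euler('y',q[1]+q[2])*Ro.from_euler('z',q[3])*Ro.from_euler('y',q[4])*Ro.from_euler('z',q[5])*K
K=F(q,Ro.identity()).inv()*R0;print(K.as_euler('xyz',degrees=True))
for nm,pos,R,p23 in(("g",grip,Rg,122),("s",seat,Rs,120)):
  for sg in(1,-1):
    q1=np.arctan2(pos[1],pos[0])
    W=(Ro.from_euler('z',q1)*Ro.from_euler('y',p23,degrees=True)).inv()*R(sg)*K.inv()
    print(nm,sg,W.as_euler('ZYZ').round(2))
print(base,grip,nb)
rel(grip+nb*.13,Rg(1))
E
```

```text
[-3.18055468e-14  2.54444375e-14  9.00000000e+01]
g 1 [0.59 0.92 1.59]
g -1 [ 0.59  0.92 -1.55]
s 1 [0.   1.05 0.6 ]
s -1 [ 0.    1.05 -2.54]
[0.54487909 0.27743694 0.09188526] [0.54585108 0.2671544  0.11131011] [ 0.04418118 -0.46738803  0.88294759]
t 0.1 pos [ 0.2222 -0.5836  0.2306] gap 0.998 F [-0.6  0.3 -0.5] q [-1.23  0.42  1.63 -0.    1.09 -0.02]
 turn [27.75, 3.78, 15.13] dp [0.5889, -0.6211, 0.0054]
```

Emit:
{"fn": "move_arm", "kwargs": {
  "turn": [
    [5, 0.7, 2.7],
    [11, 1.5, 6],
    [16.5, 2.2, 9],
    [22, 3, 12],
    [27.75, 3.78, 15.13]
  ],
  "dp": [
    [0.03, -0.032, 0],
    [0.064, -0.068, 0],
    [0.098, -0.104, 0.001],
    [0.132, -0.139, 0.001],
    [0.166, -0.175, 0.001]
  ],
  "gripper": [0.7, 0.65, 0.65, 0.65, 0.65],
  "squeeze": 30
}}

```text
time_s: 0.6
ee_pos: [0.3159, -0.3593, 0.23]
orientation: [0.969, 0.045, -0.012, -0.243]
force: [0.5, -0.3, 0.1]
finger_gap: 0.648
```

```bash
python3 -c "
from h import *
rel(grip+nb*.13,Rg(1))"
```

```text
t 0.6 pos [ 0.3159 -0.3593  0.23  ] gap 0.648 F [ 0.5 -0.3  0.1] q [-1.01  0.43  1.72  0.22  1.44  0.39]
 turn [-0.21, -0.0, -0.12] dp [0.2869, -0.4755, 0.2592]
```

Emit:
{"fn": "move_arm", "kwargs": {
  "turn": [
    [0, 0, 0],
    [0, 0, 0],
    [0, 0, 0],
    [0, 0, 0],
    [0, 0, 0]
  ],
  "dp": [
    [0.022, -0.036, 0.02],
    [0.045, -0.074, 0.0405],
    [0.067, -0.111, 0.0605],
    [0.09, -0.148, 0.081],
    [0.112, -0.185, 0.101]
  ],
  "gripper": [0.65, 0.65, 0.65, 0.65, 0.65]
}}

```text
time_s: 1.1
ee_pos: [0.4083, -0.1372, 0.2282]
orientation: [0.969, 0.044, -0.012, -0.243]
force: [0.5, -0.2, -1.3]
finger_gap: 0.649
```

Emit:
{"fn": "move_arm", "kwargs": {
  "turn": [
    [0, 0, 0],
    [0, 0, 0],
    [0, 0, 0],
    [0, 0, 0],
    [0, 0, 0]
  ],
  "dp": [
    [0.022, -0.036, 0.02],
    [0.045, -0.074, 0.0405],
    [0.067, -0.111, 0.0605],
    [0.09, -0.148, 0.081],
    [0.112, -0.185, 0.101]
  ],
  "gripper": [0.65, 0.65, 0.65, 0.65, 0.65]
}}

```text
time_s: 1.6
ee_pos: [0.5008, 0.0849, 0.2264]
orientation: [0.969, 0.044, -0.012, -0.244]
force: [0.3, -0.5, -0.2]
finger_gap: 0.653
```

```bash
python3 -c "
from h import *
rel(grip+nb*.13,Rg(1))"
```

```text
t 1.6 pos [0.5008 0.0849 0.2264] gap 0.653 F [ 0.3 -0.5 -0.2] q [-0.13  0.32  1.9   0.54  1.11  1.05]
 turn [-0.22, 0.0, -0.16] dp [0.0617, -0.1024, 0.0553]
```

Emit:
{"fn": "move_arm", "kwargs": {
  "turn": [
    [-0.2, 0, -0.2],
    [-0.2, 0, -0.2],
    [-0.2, 0, -0.2],
    [-0.2, 0, -0.2],
    [-0.2, 0, -0.2]
  ],
  "dp": [
    [0.02, -0.034, 0.0185],
    [0.041, -0.068, 0.037],
    [0.0617, -0.1024, 0.056],
    [0.0617, -0.1024, 0.09],
    [0.0617, -0.1024, 0.125]
  ],
  "gripper": [0.65, 0.65, 0.65, 0.65, 0.65]
}}

```text
time_s: 2.1
ee_pos: [0.5491, 0.2409, 0.1645]
orientation: [0.969, 0.047, -0.01, -0.242]
force: [-0.8, 0.7, 0.1]
finger_gap: 0.65
```

```bash
python3 -c "
from h import *
rel(grip-nb*.009,Rg(1))
t=optics.grab_frame('top');s=optics.grab_frame('scene')
X=manip.read_state()['ee_pos'];print(proj('top',X),proj('scene',X))
R=lambda im,x,y,w,h,k:cv2.resize(im[y:y+h,x:x+w],None,fx=k,fy=k,interpolation=cv2.INTER_CUBIC)
cv2.imwrite('pics/a1.png',np.hstack([R(t,105,130,100,110,4),R(s,355,240,100,110,4)]))
"
```

```text
t 2.1 pos [0.5491 0.2409 0.1645] gap 0.65 F [-0.8  0.7  0.1] q [0.16 0.48 1.82 0.63 0.91 1.22]
 turn [-0.01, -0.08, 0.2] dp [-0.0009, 0.0016, 0.0683]
[167.44758281 182.97877821] [402.77963328 281.0586443 ]
```

View pics/a1.png

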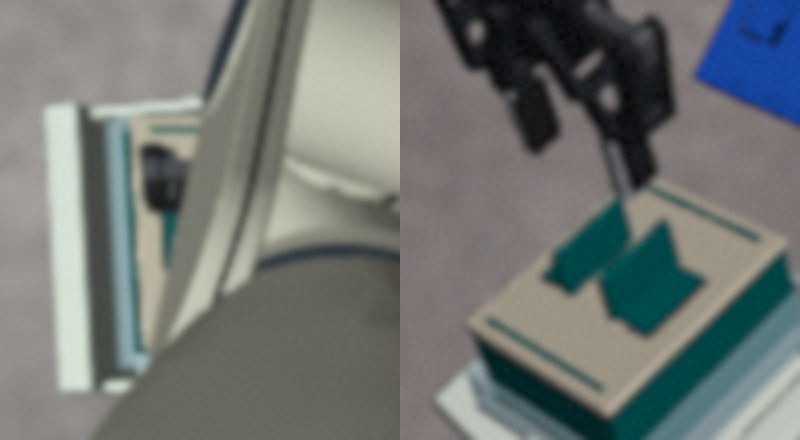

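```bash
python3 -c "
from h import *
u=np.cross(nb,lx)
for sx in(-1,1):
  for sy in(-1,1):
    print((( proj('scene',grip+.012*nb+sx*.0155*u+sy*.025*lx)-[355,270])*4).round(), ((proj('top',grip+.012*nb+sx*.0155*u+sy*.025*lx)-[105,140])*4).round())
"
```

```text
[219.  75.] [266. 222.]
[151. 135.] [260. 135.]
[266.  98.] [209. 224.]
[197. 160.] [203. 135.]
```

Emit:
{"fn": "move_arm", "kwargs": {
  "turn": [
    [0, -0.1, 0.2],
    [0, -0.1, 0.2],
    [0, -0.1, 0.2],
    [0, -0.1, 0.2],
    [0, -0.1, 0.2]
  ],
  "dp": [
    [-0.001, 0.0016, 0.022],
    [-0.001, 0.0016, 0.042],
    [-0.001, 0.0016, 0.058],
    [-0.001, 0.0016, 0.068],
    [-0.001, 0.0016, 0.068]
  ],
  "gripper": [0.65, 0.65, 0.65, 0.65, 0.65]
}}

```text
time_s: 2.7
ee_pos: [0.5403, 0.2707, 0.0992]
orientation: [0.969, 0.045, -0.017, -0.241]
force: [-0.9, 0.3, 0.3]
finger_gap: 0.651
```

```bash
python3 -c "
from h import *
rel(grip-nb*.009,Rg(1))
s=optics.grab_frame('scene')
cv2.imwrite('pics/a2.png',cv2.resize(s[240:350,355:455],None,fx=5,fy=5,interpolation=cv2.INTER_CUBIC))
"
```

```text
t 2.7 pos [0.5403 0.2707 0.0992] gap 0.651 F [-0.9  0.3  0.3] q [0.21 0.59 1.84 0.71 0.8  1.17]
 turn [0.02, 0.64, -0.23] dp [0.0052, -0.0021, -0.0037]
```

View pics/a2.png

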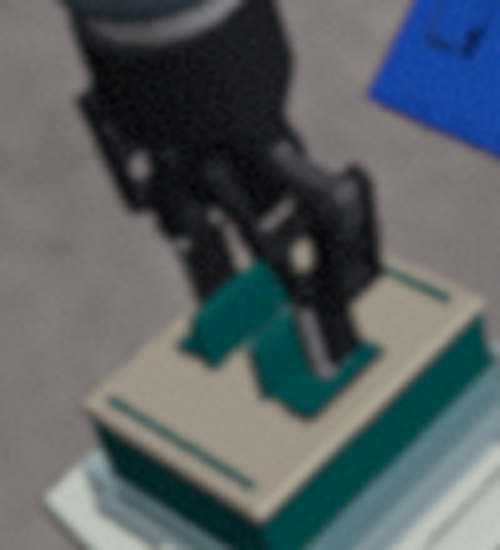

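Emit:
{"fn": "move_arm", "kwargs": {
  "turn": [
    [0, 0.6, -0.2],
    [0, 0.6, -0.2],
    [0, 0.6, -0.2],
    [0, 0.6, -0.2],
    [0, 0.6, -0.2]
  ],
  "dp": [
    [0.005, -0.002, -0.004],
    [0.005, -0.002, -0.004],
    [0.005, -0.002, -0.004],
    [0.005, -0.002, -0.004],
    [0.005, -0.002, -0.004]
  ],
  "gripper": [0.65, 0.65, 0.65, 0.65, 0.65]
}}

```text
time_s: 3.25
ee_pos: [0.5458, 0.2709, 0.1045]
orientation: [0.969, 0.046, -0.011, -0.242]
force: [-0.3, -0.5, 1.1]
finger_gap: 0.647
```

```bash
python3 -c "
from h import *
rel(grip-nb*.009,Rg(1))
s=optics.grab_frame('scene')
cv2.imwrite('pics/a3.png',cv2.resize(s[240:350,355:455],None,fx=5,fy=5,interpolation=cv2.INTER_CUBIC))
"
```

```text
t 3.25 pos [0.5458 0.2709 0.1045] gap 0.647 F [-0.3 -0.5  1.1] q [0.21 0.58 1.83 0.7  0.8  1.17]
 turn [0.01, -0.03, -0.02] dp [-0.0003, 0.0001, 0.0012]
```

View pics/a3.png

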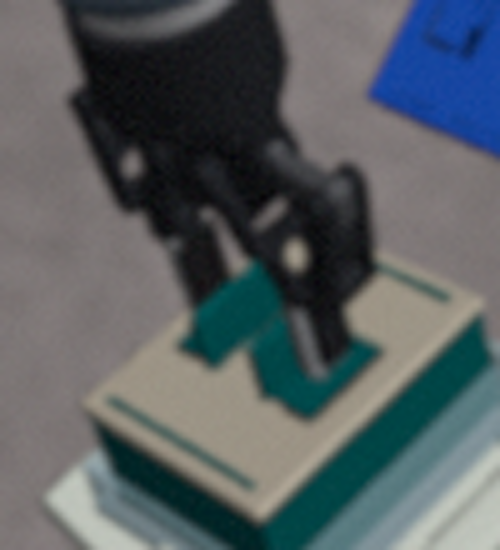

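Emit:
{"fn": "move_arm", "kwargs": {
  "turn": [
    [0, 0, 0],
    [0, 0, 0],
    [0, 0, 0],
    [0, 0, 0],
    [0, 0, 0]
  ],
  "dp": [
    [0, 0, 0],
    [0, 0, 0],
    [0, 0, 0],
    [0, 0, 0],
    [0, 0, 0]
  ],
  "gripper": [0.4, 0.2, 0, 0, 0],
  "squeeze": 35
}}

```text
time_s: 3.8
ee_pos: [0.546, 0.2703, 0.105]
orientation: [0.969, 0.046, -0.011, -0.241]
force: [-2.3, -7.1, 7.8]
finger_gap: 0.215
```

```bash
python3 -c "
from h import *
rel(grip-nb*.009,Rg(1))
s=optics.grab_frame('scene')
cv2.imwrite('pics/a4.png',cv2.resize(s[240:350,355:455],None,fx=5,fy=5,interpolation=cv2.INTER_CUBIC))
"
```

```text
t 3.8 pos [0.546  0.2703 0.105 ] gap 0.215 F [-2.3 -7.1  7.8] q [0.21 0.58 1.83 0.7  0.8  1.17]
 turn [0.03, -0.05, 0.0] dp [-0.0004, -0.0002, 0.002]
```

View pics/a4.png

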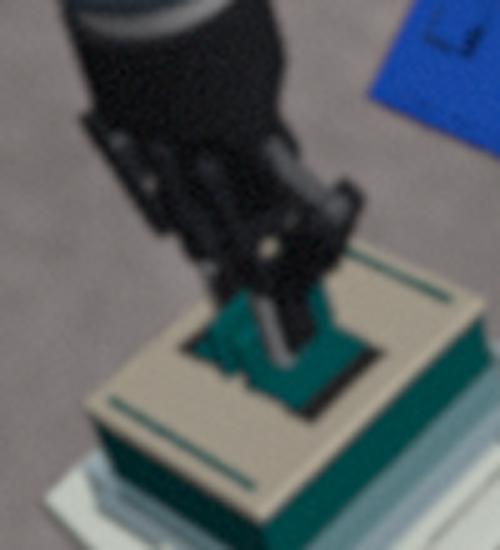

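Emit:
{"fn": "move_arm", "kwargs": {
  "turn": [
    [0, 0, 0],
    [0, 0, 0],
    [0, 0, 0],
    [0, 0, 0],
    [0, 0, 0]
  ],
  "dp": [
    [0, 0, -0.003],
    [0, 0, -0.008],
    [0, 0, -0.015],
    [0, 0, -0.023],
    [0, 0, -0.032]
  ],
  "gripper": [0, 0, 0, 0, 0]
}}

```text
time_s: 4.35
ee_pos: [0.5473, 0.255, 0.1338]
orientation: [0.969, 0.046, -0.011, -0.241]
force: [0.0, 0.0, -0.4]
finger_gap: 0.211
```

```bash
python3 -c "
from h import *
rel(grip+nb*.09,Rg(1))
s=optics.grab_frame('scene')
cv2.imwrite('pics/a5.png',cv2.resize(s[240:350,355:455],None,fx=5,fy=5,interpolation=cv2.INTER_CUBIC))
"
```

```text
t 4.35 pos [0.5473 0.255  0.1338] gap 0.211 F [ 0.   0.  -0.4] q [0.18 0.53 1.83 0.67 0.86 1.19]
 turn [0.03, -0.04, 0.0] dp [-0.0003, -0.0002, -0.0644]
```

View pics/a5.png

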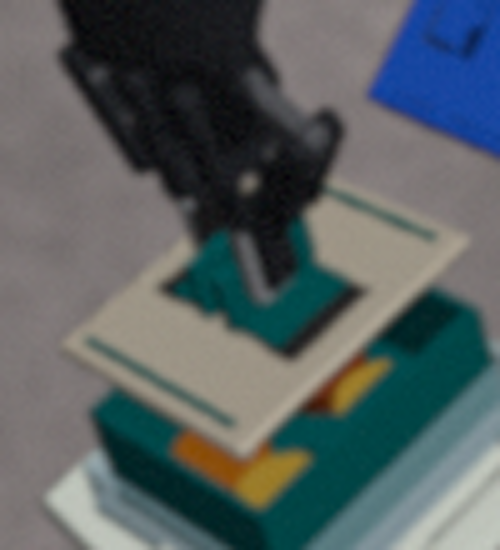

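Emit:
{"fn": "move_arm", "kwargs": {
  "turn": [
    [0, 0, 0],
    [0, 0, 0],
    [0, 0, 0],
    [0, 0, 0],
    [0, 0, 0]
  ],
  "dp": [
    [0, 0, -0.012],
    [0, 0, -0.026],
    [0, 0, -0.042],
    [0, 0, -0.056],
    [0, 0, -0.064]
  ],
  "gripper": [0, 0, 0, 0, 0]
}}

```text
time_s: 4.9
ee_pos: [0.5517, 0.2241, 0.1936]
orientation: [0.969, 0.046, -0.009, -0.242]
force: [-0.1, 0.2, -1.2]
finger_gap: 0.212
```

```bash
python3 -c "
from h import *
rel(seat+[0,0,.13],Rs(1))"
```

```text
t 4.9 pos [0.5517 0.2241 0.1936] gap 0.212 F [-0.1  0.2 -1.2] q [0.13 0.44 1.81 0.6  0.97 1.24]
 turn [-27.65, -5.1, -19.32] dp [-0.1353, 0.4387, -0.2127]
```

Emit:
{"fn": "move_arm", "kwargs": {
  "turn": [
    [-2, -0.4, -1.5],
    [-5, -1, -3.5],
    [-9, -1.7, -6.3],
    [-13, -2.4, -9],
    [-17, -3.1, -11.9]
  ],
  "dp": [
    [-0.005, 0.015, -0.007],
    [-0.013, 0.042, -0.02],
    [-0.023, 0.075, -0.036],
    [-0.033, 0.108, -0.052],
    [-0.044, 0.142, -0.069]
  ],
  "gripper": [0, 0, 0, 0, 0]
}}

```text
time_s: 5.4
ee_pos: [0.5224, 0.0613, 0.1881]
orientation: [0.984, 0.154, -0.003, -0.093]
force: [0.4, -0.5, -1.6]
finger_gap: 0.21
```

```bash
python3 -c "
from h import *
rel(seat+[0,0,.13],Rs(1))"
```

```text
t 5.4 pos [0.5224 0.0613 0.1881] gap 0.21 F [ 0.4 -0.5 -1.6] q [-0.01  0.35  1.87  0.22  0.96  1.12]
 turn [-10.48, -1.98, -7.32] dp [-0.1591, 0.2976, -0.0458]
```

Emit:
{"fn": "move_arm", "kwargs": {
  "turn": [
    [-3, -0.6, -2],
    [-6, -1.2, -4],
    [-8.5, -1.6, -6],
    [-10.5, -2, -7.3],
    [-10.5, -2, -7.3]
  ],
  "dp": [
    [-0.018, 0.034, -0.005],
    [-0.036, 0.067, -0.01],
    [-0.054, 0.1, -0.015],
    [-0.072, 0.134, -0.021],
    [-0.09, 0.168, -0.026]
  ],
  "gripper": [0, 0, 0, 0, 0]
}}

```text
time_s: 5.9
ee_pos: [0.4876, -0.1287, 0.1813]
orientation: [0.976, 0.218, -0.0, 0.001]
force: [1.0, -0.5, -1.3]
finger_gap: 0.213
```

```bash
python3 -c "
from h import *
rel(seat+[0,0,.13],Rs(1))"
```

```text
t 5.9 pos [ 0.4876 -0.1287  0.1813] gap 0.213 F [ 1.  -0.5 -1.3] q [-0.28  0.32  1.93 -0.    0.89  0.85]
 turn [0.07, 0.03, 0.07] dp [-0.0846, 0.1203, 0.0065]
```

Emit:
{"fn": "move_arm", "kwargs": {
  "turn": [
    [0, 0, 0],
    [0, 0, 0],
    [0, 0, 0],
    [0, 0, 0],
    [0, 0, 0]
  ],
  "dp": [
    [-0.022, 0.031, 0.002],
    [-0.044, 0.062, 0.004],
    [-0.064, 0.092, 0.006],
    [-0.079, 0.112, 0.012],
    [-0.0846, 0.1203, 0.02]
  ],
  "gripper": [0, 0, 0, 0, 0]
}}

```text
time_s: 6.4
ee_pos: [0.4619, -0.276, 0.1619]
orientation: [0.976, 0.217, 0.0, 0.001]
force: [0.9, 0.3, -1.2]
finger_gap: 0.212
```

```bash
python3 -c "
from h import *
t=optics.grab_frame('top');s=optics.grab_frame('scene')
rel(seat+[0,0,.06],Rs(1))
R=lambda im,x,y,w,h,k:cv2.resize(im[y:y+h,x:x+w],None,fx=k,fy=k,interpolation=cv2.INTER_CUBIC)
cv2.imwrite('pics/b1.png',np.hstack([R(t,345,175,95,110,4),R(s,245,95,95,110,4)]));cv2.imwrite('pics/b1s.png',s);cv2.imwrite('pics/b1t.png',t)
"
```

```text
t 6.5 pos [ 0.4613 -0.2742  0.1606] gap 0.208 F [-1.  -0.5 -0.8] q [-0.56  0.39  1.88 -0.    0.87  0.58]
 turn [-0.02, 0.09, -0.07] dp [0.0012, -0.0001, 0.0556]
```

View pics/b1.png

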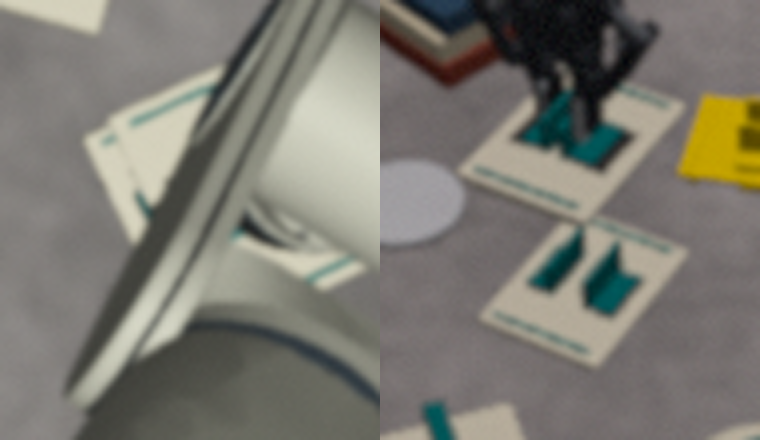

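```bash
python3 -c "
from h import *
s=cv2.imread('pics/b1s.png')
st=manip.read_state();R=Ro.from_quat(st['orientation']);p=st['ee_pos']
for sx in(-1,1):
  for sy in(-1,1):
    X=p+R.apply([sx*.067,sy*.05,.010]);print(((proj('scene',X)-[245,95])*4+[380,0]).round(), 'top',((proj('top',X)-[345,175])*4).round())
Q=np.array([plane('scene',q,.151) for q in [(265,138.75),(296.25,150),(321.25,120)]]);print(Q.round(4),(Q[0]+Q[2])/2)
"
```

```text
[687. 102.] top [208. 339.]
[562.  59.] top [374. 261.]
[584. 221.] top [100. 115.]
[453. 171.] top [265.  38.]
[[ 0.5418 -0.2846  0.151 ]
 [ 0.5001 -0.2002  0.151 ]
 [ 0.3793 -0.2598  0.151 ]] [ 0.4605867  -0.27224039  0.151     ]
```

Emit:
{"fn": "move_arm", "kwargs": {
  "turn": [
    [0, 0.1, 0],
    [0, 0.1, 0],
    [0, 0.1, 0],
    [0, 0.1, 0],
    [0, 0.1, 0]
  ],
  "dp": [
    [0.001, 0, 0.02],
    [0.001, 0, 0.042],
    [0.001, 0, 0.06],
    [0.001, 0, 0.07],
    [0.001, 0, 0.072]
  ],
  "gripper": [0, 0, 0, 0, 0]
}}

```text
time_s: 7.0
ee_pos: [0.4617, -0.2725, 0.0877]
orientation: [0.976, 0.217, -0.001, -0.001]
force: [0.4, -0.2, -0.8]
finger_gap: 0.21
```

```bash
python3 -c "
from h import *
s=optics.grab_frame('scene')
rel(seat+[0,0,.015],Rs(1))
cv2.imwrite('pics/b2.png',cv2.resize(s[115:195,245:345],None,fx=6,fy=6,interpolation=cv2.INTER_CUBIC))
"
```

```text
t 7.05 pos [ 0.462  -0.2728  0.0882] gap 0.214 F [ 0.1 -0.2 -1.9] q [-0.56  0.51  1.91  0.    0.72  0.58]
 turn [-0.09, 0.02, -0.02] dp [-0.0001, 0.0008, 0.0282]
```

View pics/b2.png

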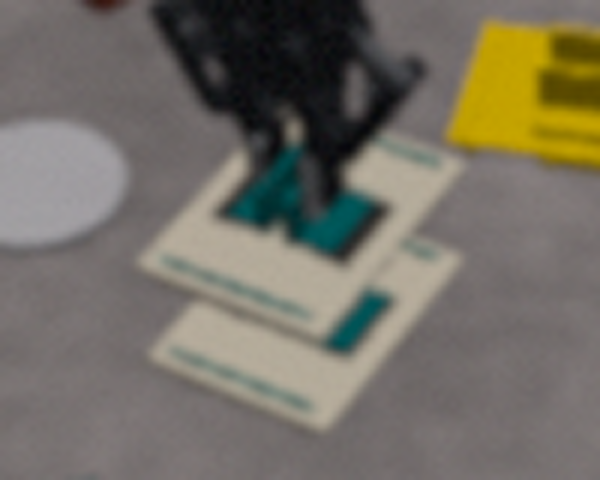

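Emit:
{"fn": "move_arm", "kwargs": {
  "turn": [
    [0, 0, 0],
    [0, 0, 0],
    [0, 0, 0],
    [0, 0, 0],
    [0, 0, 0]
  ],
  "dp": [
    [0, 0.001, 0.008],
    [0, 0.001, 0.015],
    [0, 0.001, 0.02],
    [0, 0.001, 0.023],
    [0, 0.001, 0.024]
  ],
  "gripper": [0, 0, 0, 0, 0]
}}

```text
time_s: 7.55
ee_pos: [0.4623, -0.2737, 0.0638]
orientation: [0.976, 0.217, -0.001, -0.001]
force: [-0.1, 0.3, -1.3]
finger_gap: 0.211
```

```bash
python3 -c "
from h import *
rel(seat+[0,0,.015],Rs(1))
"
```

```text
t 7.55 pos [ 0.4623 -0.2737  0.0638] gap 0.211 F [-0.1  0.3 -1.3] q [-0.56  0.55  1.91  0.    0.68  0.58]
 turn [-0.11, 0.04, -0.03] dp [-0.0, -0.0001, 0.0038]
```

Emit:
{"fn": "move_arm", "kwargs": {
  "turn": [
    [0, 0, 0],
    [0, 0, 0],
    [0, 0, 0],
    [0, 0, 0],
    [0, 0, 0]
  ],
  "dp": [
    [0, 0, 0.001],
    [0, 0, 0.002],
    [0, 0, 0.003],
    [0, 0, 0.004],
    [0, 0, 0.004]
  ],
  "gripper": [0, 0, 0, 0, 0]
}}

```text
time_s: 8.05
ee_pos: [0.4622, -0.2737, 0.0598]
orientation: [0.976, 0.217, -0.001, -0.001]
force: [0.3, 0.3, -1.8]
finger_gap: 0.21
```

```bash
python3 -c "
from h import *
rel(seat+[0,0,.015],Rs(1))
"
```

```text
t 8.05 pos [ 0.4622 -0.2737  0.0598] gap 0.21 F [ 0.3  0.3 -1.8] q [-0.56  0.56  1.92  0.    0.67  0.58]
 turn [-0.12, 0.04, -0.03] dp [0.0001, -0.0001, -0.0002]
```

No contact force yet; go on in small steps.

Emit:
{"fn": "move_arm", "kwargs": {
  "turn": [
    [0, 0, 0],
    [0, 0, 0],
    [0, 0, 0],
    [0, 0, 0],
    [0, 0, 0]
  ],
  "dp": [
    [0, 0, 0.0005],
    [0, 0, 0.001],
    [0, 0, 0.0015],
    [0, 0, 0.002],
    [0, 0, 0.002]
  ],
  "gripper": [0, 0, 0, 0, 0]
}}

```text
time_s: 8.55
ee_pos: [0.4623, -0.2737, 0.0594]
orientation: [0.976, 0.217, -0.0, -0.001]
force: [-3.9, 3.0, 17.9]
finger_gap: 0.212
```

```bash
python3 -c "
from h import *
s=optics.grab_frame('scene')
rel(seat+[0,0,.015],Rs(1))
cv2.imwrite('pics/b3.png',cv2.resize(s[115:195,245:345],None,fx=6,fy=6,interpolation=cv2.INTER_CUBIC))
"
```

```text
t 8.6 pos [ 0.4623 -0.2737  0.0593] gap 0.211 F [-3.5  3.3 16.8] q [-0.56  0.56  1.92  0.    0.67  0.58]
 turn [-0.09, 0.03, -0.03] dp [-0.0, -0.0002, -0.0007]
```

View pics/b3.png

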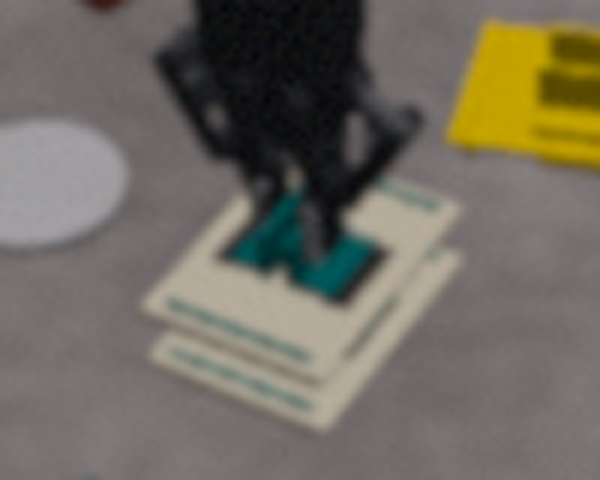

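Emit:
{"fn": "move_arm", "kwargs": {
  "turn": [
    [0, 0, 0],
    [0, 0, 0],
    [0, 0, 0],
    [0, 0, 0],
    [0, 0, 0]
  ],
  "dp": [
    [0, 0, -0.0003],
    [0, 0, -0.0005],
    [0, 0, -0.0005],
    [0, 0, -0.0005],
    [0, 0, -0.0005]
  ],
  "gripper": [0.21, 0.27, 0.35, 0.45, 0.6],
  "squeeze": 20
}}

```text
time_s: 9.1
ee_pos: [0.4623, -0.2738, 0.0597]
orientation: [0.976, 0.217, -0.0, -0.001]
force: [-0.8, -0.4, 0.6]
finger_gap: 0.594
```

```bash
python3 -c "
from h import *
s=optics.grab_frame('scene')
rel(seat+[0,0,.015],Rs(1))
cv2.imwrite('pics/b4.png',cv2.resize(s[115:195,245:345],None,fx=6,fy=6,interpolation=cv2.INTER_CUBIC))
"
```

```text
t 9.15 pos [ 0.4623 -0.2737  0.0597] gap 0.599 F [-0.6  0.7  0.3] q [-0.56  0.56  1.92  0.    0.67  0.58]
 turn [-0.1, 0.03, -0.03] dp [-0.0, -0.0002, -0.0003]
```

View pics/b4.png

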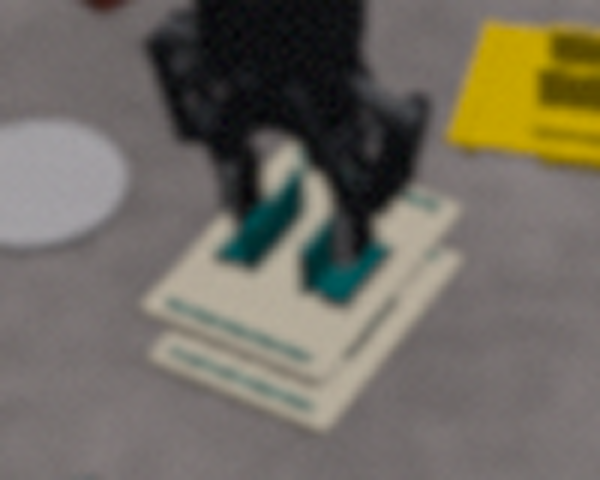

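Tabs have sprung back, lid rests on the seat, and the fingers are clear. Withdrawing straight up.

Emit:
{"fn": "move_arm", "kwargs": {
  "turn": [
    [0, 0, 0],
    [0, 0, 0],
    [0, 0, 0],
    [0, 0, 0],
    [0, 0, 0]
  ],
  "dp": [
    [0, 0, -0.006],
    [0, 0, -0.018],
    [0, 0, -0.035],
    [0, 0, -0.06],
    [0, 0, -0.09]
  ],
  "gripper": [0.6, 0.6, 0.6, 0.6, 0.6]
}}

```text
time_s: 9.65
ee_pos: [0.462, -0.2736, 0.1509]
orientation: [0.976, 0.217, -0.001, -0.001]
force: [-0.1, -1.0, -0.4]
finger_gap: 0.6
```

Emit:
{"fn": "move_arm", "kwargs": {
  "turn": [
    [0, 0, 0],
    [0, 0, 0],
    [0, 0, 0],
    [0, 0, 0],
    [0, 0, 0]
  ],
  "dp": [
    [-0.01, 0, -0.03],
    [-0.03, 0, -0.06],
    [-0.05, 0, -0.08],
    [-0.06, 0, -0.09],
    [-0.06, 0, -0.09]
  ],
  "gripper": [0.6, 0.6, 0.6, 0.6, 0.6]
}}

```text
time_s: 10.15
ee_pos: [0.4077, -0.3, 0.2429]
orientation: [0.976, 0.216, 0.0, 0.0]
force: [0.3, 0.3, -0.2]
finger_gap: 0.601
```

```bash
python3 -c "
from h import *
s=optics.grab_frame('scene')
rel(seat+[0,0,.015],Rs(1))
cv2.imwrite('pics/b5.png',s)
cv2.imwrite('pics/b5c.png',cv2.resize(s[115:195,245:345],None,fx=6,fy=6,interpolation=cv2.INTER_CUBIC))
"
```

```text
t 10.2 pos [ 0.4079 -0.2994  0.2416] gap 0.6 F [-0.9 -0.1 -1. ] q [-0.66  0.24  1.88  0.    1.03  0.48]
 turn [-0.07, 0.0, -0.1] dp [0.0602, -0.0002, 0.1816]
```

View pics/b5c.png

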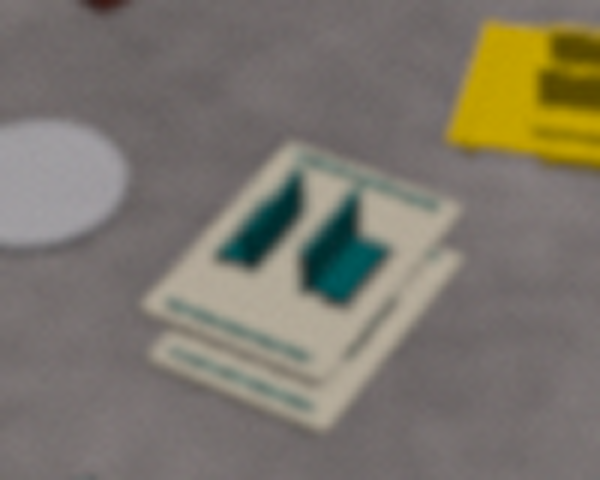

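View pics/b5.png

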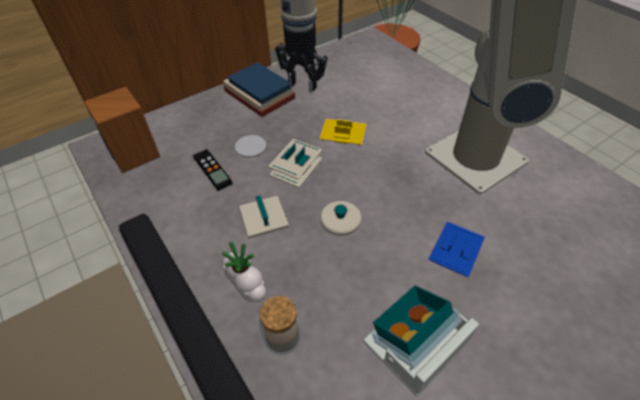

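```bash
python3 -c "
from h import *
# plate corners read from the crop b5c (6x, origin 245,115)
q=np.array([(143,303),(322,383),(463,205),(290,141)])/6+[245,115]
P=np.array([plane('scene',p,.05) for p in q]);print(P[:,:2].round(4).tolist(),P.mean(0).round(4),[round(float(np.linalg.norm(P[i]-P[i-1])),4) for i in range(4)])
q=np.array([(150,356),(325,433),(463,257)])/6+[245,115]
P=np.array([plane('scene',p,.016) for p in q]);print(((P[0]+P[2])/2).round(4))
manip.job_done()
"
```

```text
[[0.5406, -0.288], [0.5021, -0.1959], [0.382, -0.254], [0.4234, -0.3424]] [ 0.462  -0.2701  0.05  ] [0.1292, 0.0998, 0.1334, 0.0976]
[ 0.462  -0.2705  0.016 ]
the job is handed in; nothing more can be done
```

I pressed both tabs together, drew the lid straight off the box along its tilt, and lowered it onto the matching cream lid. It touched down with about 17 N before I let go, then the arm withdrew upward and I handed the job in at about 10 s. `job_done()` reports no verdict.

- **Centring:** in the last picture the upper plate's centre lies within about 1 mm of the matching lid's centre, and their long sides run parallel. That picture comes from the scene camera only, with corners read by eye. At the start the two cameras put the matching lid about 4 mm apart, so I used the mean.
- **Lid state:** the lid appears level, with both tabs sprung back and the fingers clear. I judged these by eye in that picture.
- **Matching lid:** a scene-camera check gave its centre as (0.462, -0.2705), against (0.464, -0.2724) from the same camera at the start. It stayed put within measuring error.
- **Other objects:** they look unmoved in the last picture. I did not measure their positions.
- **One slip:** the approach first overshot by about 6 mm over the box lid. I corrected it before closing the fingers, and no contact force showed.

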